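Load the light-curing unit and hold its recessed lamp reset

ROBOT

A 6-joint arm with a two-finger parallel gripper is mounted at the origin on the work surface. World frame = base frame: x ahead of the robot, y to its left, z up, the work surface at z = 0. Lengths are in m, angles in degrees, forces in N, time in s.
With the tool pointing down it reaches from about 0.325 to 0.775 m from the base axis. Payload 5.5 kg.
Tool frame: the origin (TCP) lies on the front face of the gripper's body, between the roots of the fingers; the fingertips stand 80 mm ahead of it and the grasp point (between the pads) lies 61 mm ahead of it; z points along the fingers, y is the line along which they close (so a half turn about z gives the same grasp; the last joint's range is limited). The gripper opens to 88 mm and grips with 3 to 60 N. Pads are 20 mm wide; open, the fingers measure 115 mm over their backs; the gripper's body (75 mm by 178 mm) begins 61 mm behind the grasp point.
Start: joints at [62.183, 5.22, 70.514, -0, 104.267, -3.249], TCP at [0.249, 0.546, 0.303] pointing down, gripper open.
Joint ranges: [-164.24, 164.24], [-49.07, 125.15], [9.68, 141.18], [-86.29, 266.29], [3.28, 154.24], [-151.56, 151.56]. Speed limits (degrees/s): [147.25, 147.25, 172.46, 180, 180, 180].

INTERFACE

Orientations are given as [roll, pitch, yaw] about the fixed x, y, z axes, in that order (R = Rz(yaw) Ry(pitch) Rx(roll)).
In Python, from station import status, imaging, finish_job gives the robot as it stands.
- The arm moves only by the tool drive_tool, never from a script. Its argument "deltas" is text: rows parted by semicolons, each of 7 numbers parted by spaces: the shift along the tool's x, y, z in mm, then the turn, a rotation vector about the tool's x, y, z in degrees, then the finger opening in mm, from 0 to 87.8. In form: dx dy dz wx wy wz gripper; .... A call has 1 to 20 rows; each row is the pose to reach, as a shift and turn from the pose commanded when the call began, along the tool's axes at that moment; what a row does not reach only later rows make up. A row lasts 1/10 s, in which the tool goes at most 50 mm and 8.59 degrees, less where a joint would pass 70% of its speed; a pose out of reach is approached as far as the arm can. A call with a gripper value outside its range is refused whole. The fingers move at their own pace and stop on an object; "squeeze" is the grip in N (left out, the last holds). Time passes only in rows, so rows that repeat a pose let the fingers close. It gives the time, the measured TCP pose, the force, the opening and the grip force at its end, in the units of the state.
- status.get_obs(): the state, without advancing time (a new reading comes with each control period).
- imaging.camera(name): name is "scene" or "top"; returns (picture, depth): 420x560x3 uint8, red, green, blue; 420x560 float32, m along the optical axis (not along the pixel's ray), 0 where there is no reading.
- imaging.get_calibration(name): a dict with "fx", "fy", "cx", "cy" (pixels), "pose" (4x4, takes a point from camera to world coordinates). Camera axes: x right, y down, z forward; pixel columns grow to the right and rows downward; lengths in m; the calibration is good to about 2 mm. A picture is of the moment at which its call begins. get_calibration takes no time and is no camera call.
- finish_job(): hands the job in; it is judged then, once.
Trained networks look in the newest picture that a camera, given by its name, has taken for a name from the list of things; names that differ only in an ending like _2 or _b are one class to them, and where a whole thing is asked for, a point or a joint stands for the part that bears it (a point fixed in the world has none). Each returns a list of dicts, best first, with "p" (0 to 1); they miss things now and then, are a little off and sometimes report something else, mostly with a low value. They report only what shows in the picture. A call takes as long as a camera call. They do not tell look-alikes from the thing itself.
- imaging.outline_of(thing, camera): "region" (420x560 bool, what is visible of it) and "location" ([column, row] in pixels, amid what is visible of it).
The state is a dict: "time": time; "joint_positions": joint angles; "qvel": joint speeds; "tau": joint torques, N m; "tcp_pos": TCP position; "ee_rot": TCP orientation; "wrist_force": force on the tool from outside, world axes, zero at the start; "ft_torque": the same for the moment, N m; "opening": finger opening in m; "grasp_force": force on a finger pad.
Only numpy, scipy, OpenCV 4.12 (cv2) and the standard library are available. Lean on these libraries where they do the work, as an engineer would, in place of code of your own. Each camera call takes 0.05 s, during which the arm holds its last target. There are 200 camera calls.

TASK

Load the light-curing unit: set the round specimen mount down flat inside the low ring in the open drawer and let go of it, then slide the drawer fully shut without slamming it. The lamp has tripped, so then take the slim metal pin tool out of the stand, reach its pin down through the hole in the unit's top and press the recessed reset button all the way down; finish there, still gripping the tool and holding the button down. Leave the wooden-handled deburring tool, steel block, bottle and phone where they are.

Things in the scene. Friction and masses are not known exactly. Their poses are not given: they have to be found in the camera images.
- unit: white and grey light-curing unit, a fixed box 250 mm deep (its x) x 260 wide (its y) x 140 high, drawer side towards the robot. Origin: centre of its underside on the bench; its x axis points from the drawer side to the back, its z up. The drawer side is the face at x = -125 mm. Its flat top is at z = 140 mm, with a display panel, vents (both look only) and the reset hole.
- drawer (a joint): how far the unit's drawer stands open, in m: 0 fully shut, up to 0.125; it starts about 0.10 to 0.115 open, slides along the unit's x axis (towards +x closes it), stays where it is left and needs 1.5 to 3 N to move, more when moved fast.
- drawer_seat (a point): centre of the locating ring on the floor of the drawer's aluminium tray, at the height of that floor (62 mm above the bench); it moves with the drawer and has the unit's axes. The dark steel ring is 2.5 mm high, 52 mm inside and 58 mm outside diameter. The tray inside reaches 57 mm in front of this point and 53 mm behind it (x) and 86 mm to each side (y), with walls 25 mm high; the drawer's front is a white panel rising 41 mm above this point.
- drawer_pull (a point): centre of the front face of the aluminium pull strip on the drawer's front: a solid bar 120 mm long (unit's y), 12 mm high, standing 14 mm out from the white front panel; push here to shut the drawer. It is 83.5 mm in front of the seat, 33 mm above the tray floor (95 mm above the bench, 45 mm below the unit's top), and moves with the drawer.
- reset_hole (a point): centre of the reset hole, at the level of the unit's top (140 mm above the bench); a round hole of 12 mm diameter, straight down, with a thin steel bezel, 95 mm in front of the unit's centre (x = -95 mm) and 95 mm to the side (y = -95 mm).
- reset_button_top (a point): centre of the top of the recessed reset button (a black cap 15 mm across, under the hole): 18 mm below the unit's top when up, 23 mm when fully down; it moves with the button.
- reset_button (a joint): how far the reset button is pressed, in m: 0 up, 0.005 fully down. It is sprung: about 1.8 N to start, 4.8 N fully down, and it rises again when released.
- mount_center (a point): centre of the specimen mount, a round black resin puck with a bare steel patch in its top, 40 mm diameter, 30 mm high, about 70 g, standing flat and loose on the bench at first (this point 15 mm above its underside, on its axis; its z points up).
- stand: fixed grey tool stand, a block 60 mm (x) x 120 (y) x 45 high; origin at the centre of its underside. Two 7 mm holes, 43 mm deep, lie at y = +30 and -30 mm on its centre line; one holds the pin tool, the other the deburring tool (either way round).
- stylus_grip (a point): centre of the handle of the pin tool: a straight aluminium handle, round, 14 mm diameter and 80 mm long with dark grooves, with a steel pin of 4 mm diameter and 40 mm length with a rounded end sticking straight out of its lower end; about 50 g. It stands upright and loose in the stand, pin down in the hole, the handle's lower end on the stand's top, so this point is 85 mm above the bench. Its z runs up the handle.
- stylus_tip (a point): the end of the pin tool's pin, on its axis, 80 mm below the centre of the handle.
- deburrer: bystander: hand deburring tool with a stubby, thick wooden handle 22 mm in diameter and 56 mm high, standing in the stand's other hole; origin on its axis at the stand's top.
- steel_block: bystander: dark steel block 70 x 50 x 40 mm with a blind hole in its top; origin at the centre of its underside.
- wash_bottle: bystander: white plastic bottle with a green cap, 64 mm diameter, 170 mm high; origin at the centre of its underside.
- phone: bystander: black phone lying flat, 75 x 150 x 9 mm; origin at the centre of its underside.
There are look-alikes about, which are no part of the job. What is meant by the part that bears mount_center is not purple or red, and is the larger of those in its own colour.

How it is judged:
By the outcome, as a careful person would: the job done as asked, in the order asked, and still so for the second after the job is handed in, while the arm keeps its last pose, push and grip.
It also fails if it takes over 72 s, if anything falls off the work surface, if the arm or the gripper's body presses on something with over 40 N, if the wrist force passes 120 N, or if a joint passes its speed limit or range.

## Working session

There is one attempt and no reset: what is moved stays moved. The work goes in short steps, Python scripts to look and compute and a tool call to move; the robot and the scene stay as the last step left them, time stands still between calls to the robot, and variables do not carry over. Pictures are saved under pics/ and viewed, at most 14 in all, crops included, and the job is handed in when it is done.

Besides the shell and the picture viewer there is one more tool, called as name(argument=value, ...), one argument or row to a line, values as JSON. drive_tool: Moves the arm, as the interface text tells. Its arguments: {"type":"object","properties":{"deltas":{"type":"string"},"squeeze":{"type":"number"}},"required":["deltas"]}

```bash
mkdir -p pics
python3 - <<'E'
from station import status, imaging
import cv2,numpy as np
print(status.get_obs())
for n in("scene","top"):
    p,d=imaging.camera(n); cv2.imwrite(f"pics/{n}0.png",p[:,:,::-1]); np.save(n+"d.npy",d)
    c=imaging.get_calibration(n); print(n,c)
    for t in("mount_center","stylus_grip","drawer","unit","stand","reset_hole","drawer_pull","deburrer"):
        try: print(t,[(round(r["p"],2),np.round(r["location"]),int(r["region"].sum())) for r in imaging.outline_of(t,n)])
        except Exception as e: print(t,e)
E
```

```text
{'time': 0.0, 'joint_positions': array([ 6.21833000e+01,  5.26172771e+00,  7.05802979e+01, -6.47027847e-04,
        1.04268184e+02, -3.24909396e+00]), 'qvel': array([-0.06057886, -0.05700686, -0.1467214 ,  0.02511779,  0.04553632,
        0.02940132]), 'tau': array([-2.44805951e-04, -4.46442962e+01, -4.06455088e+01,  6.99376292e-02,
        2.92279548e-02, -1.98665007e-04]), 'tcp_pos': array([0.24939938, 0.54554831, 0.30153677]), 'ee_rot': array([-1.79889932e+02, -5.61999715e-03,  1.55432230e+02]), 'wrist_force': array([-0.48402914,  0.63455703, -0.11044007]), 'ft_torque': array([-0.00674388, -0.02360716, -0.04891684]), 'grasp_force': 0.0, 'opening': 0.08792720308442774}
scene {'fx': 380.45454212993553, 'fy': 380.45454212993553, 'cx': 277.7218476028939, 'cy': 206.1693776041128, 'pose': array([[ 0.86957406,  0.30053855, -0.39181315,  0.97815588],
       [ 0.49351543, -0.50187886,  0.71032396, -0.647236  ],
       [ 0.016837  , -0.81104512, -0.58474124,  0.73239433],
       [ 0.        ,  0.        ,  0.        ,  1.        ]])}
mount_center [(0.69, array([ 96., 306.]), 329), (0.68, ar
[... 594 characters left out ...]
209.73439322363848, 'pose': array([[ 0.00946915, -0.9921352 ,  0.12481219,  0.32612178],
       [-0.99986835, -0.00774952,  0.01425611,  0.07002561],
       [-0.01317675, -0.12493075, -0.99207796,  1.79978687],
       [ 0.        ,  0.        ,  0.        ,  1.        ]])}
mount_center [(0.57, array([410., 268.]), 92), (0.49, array([383., 236.]), 111), (0.42, array([427., 244.]), 78)]
stylus_grip []
drawer [(0.85, array([327., 208.]), 2155)]
unit [(0.77, array([320., 168.]), 7782)]
stand [(0.96, array([213., 240.]), 511)]
reset_hole [(0.67, array([320., 162.]), 8054)]
drawer_pull [(0.98, array([326., 211.]), 2169)]
deburrer [(0.58, array([227., 238.]), 41), (0.16, array([324., 207.]), 2172)]
```

Run:
```python
import cv2
a=cv2.imread("pics/scene0.png");cv2.imwrite("pics/a.png",cv2.resize(a,(784,588),interpolation=cv2.INTER_CUBIC))
b=cv2.imread("pics/top0.png")[100:310,180:460];cv2.imwrite("pics/b.png",cv2.resize(b,None,fx=2.8,fy=2.8,interpolation=cv2.INTER_CUBIC))
```

```text
(no output)
```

View pics/a.png

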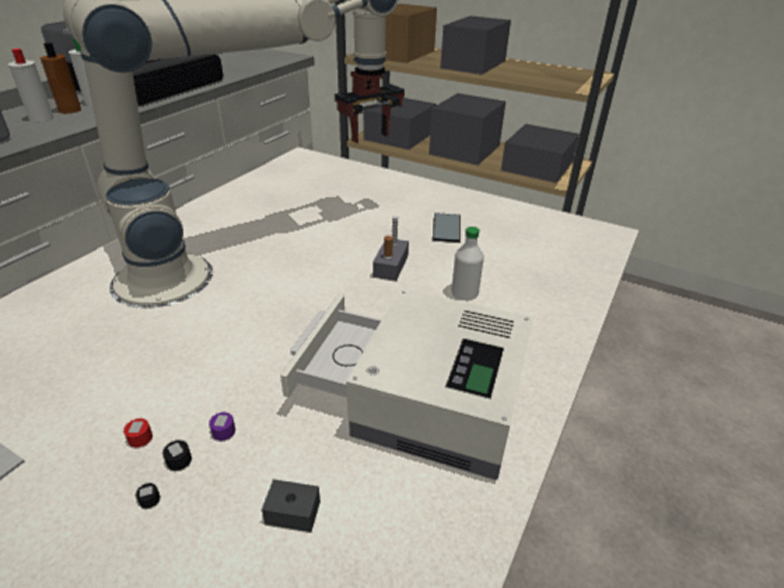

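View pics/b.png

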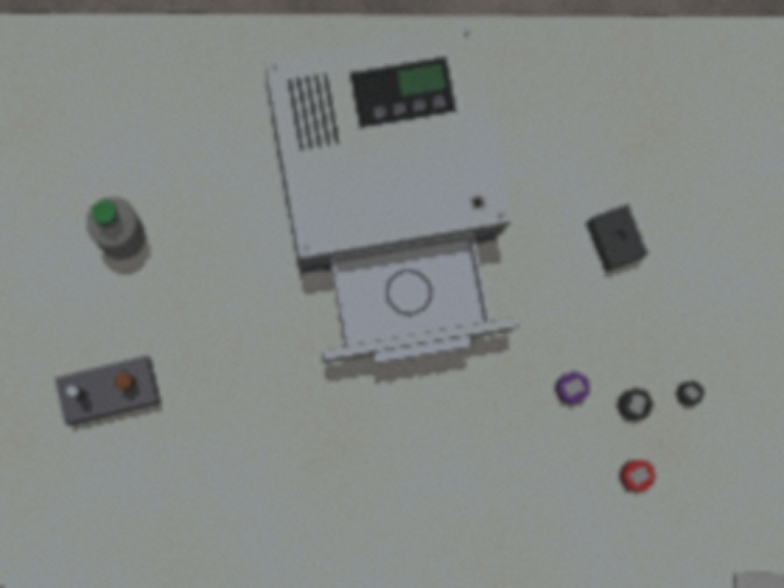

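The larger black puck is at scene px (126,325) and top px (406,244). The ring is at top (326,204), the reset hole at top (350,172) and scene (266,264), and the pin tool at top (206,240) and scene (282,~162).

```bash
cat > h.py <<'E'
import numpy as np,cv2
from station import status, imaging
C={n:imaging.get_calibration(n) for n in("scene","top")}
def ray(n,u):
    c=C[n];P=c["pose"];d=P[:3,:3]@np.array([(u[0]-c["cx"])/c["fx"],(u[1]-c["cy"])/c["fy"],1]);return P[:3,3],d
def atz(n,u,z):
    o,d=ray(n,u);return o+d*(z-o[2])/d[2]
def tri(us,ut):
    A=np.zeros((3,3));b=np.zeros(3)
    for n,u in(("scene",us),("top",ut)):
        o,d=ray(n,u);d=d/np.linalg.norm(d);M=np.eye(3)-np.outer(d,d);A+=M;b+=M@o
    return np.linalg.solve(A,b)
def proj(n,p):
    c=C[n];q=np.linalg.inv(c["pose"])@np.append(p,1);return np.array([c["fx"]*q[0]/q[2]+c["cx"],c["fy"]*q[1]/q[2]+c["cy"]])
E
python3 - <<'E'
from h import *
I={n:cv2.imread(f"pics/{n}0.png") for n in("scene","top")}
def dark(n,x,y,r,t=None):
    g=cv2.cvtColor(I[n],6)[y-r:y+r+1,x-r:x+r+1].astype(float)
    w=np.clip(np.median(np.r_[g[0],g[-1],g[:,0],g[:,-1]])-g-12,0,t or 255);yy,xx=np.mgrid[y-r:y+r+1,x-r:x+r+1]
    return np.array([(w*xx).sum(),(w*yy).sum()])/w.sum()
def rep(nm,s,t,z): print(nm,s.round(1),t.round(1),"tri",tri(s,t).round(4),"scene@z",atz("scene",s,z).round(4)[:2],"top@z",atz("top",t,z).round(4)[:2])
rep("hole",dark("scene",266,264,6),dark("top",350,172,5),.14)
rep("ring",dark("scene",249,254,14,30),dark("top",326,204,12,30),.063)
rep("puck",dark("scene",126,325,13),dark("top",406,244,10),.015)
# tiles for a look
t=[cv2.resize(I[n][y-r:y+r,x-r:x+r],(390,290) if 0 else (290,290),interpolation=cv2.INTER_CUBIC) for n,x,y,r in(("scene",266,264,15),("scene",249,254,25),("scene",280,170,25),("top",350,172,15),("top",326,204,25),("top",213,238,25))]
cv2.imwrite("pics/c.png",np.vstack([np.hstack(t[:2]+t[2:3])[:, :800],np.hstack(t[3:])[:, :800]]))
cv2.imwrite("pics/c.png",cv2.resize(np.vstack([np.hstack(t[:3]),np.hstack(t[3:])]),(798,532)))
E
```

```text
hole [265.9 264.3] [350.2 171.9] tri [ 0.6667 -0.1336  0.142 ] scene@z [ 0.6667 -0.1309] top@z [ 0.6659 -0.1347]
ring [246.9 253.5] [323.7 200.4] tri [ 0.5725 -0.0545  0.068 ] scene@z [ 0.5642 -0.055 ] top@z [ 0.5788 -0.0505]
puck [126.3 326. ] [405.9 244.4] tri [ 0.4305 -0.3458  0.0128] scene@z [ 0.4333 -0.3457] top@z [ 0.4295 -0.3465]
```

View pics/c.png

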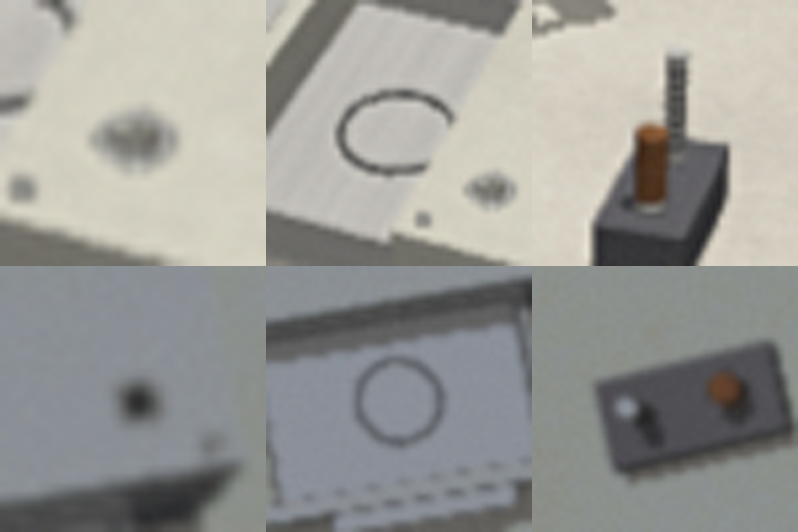

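Run:
```python
from h import *
b=lambda x,y:((x+.5)/2.8+180-.5,(y+.5)/2.8+100-.5)
def ang(p,q,z,n="top"): v=(atz(n,q,z)-atz(n,p,z))[:2]; return np.degrees(np.arctan2(v[1],v[0])),np.linalg.norm(v)
print("left edge",ang(b(300,260),b(268,66),.14),"front",ang(b(508,222),b(300,256),.14))
print("panel",ang(b(517,324),b(322,355),.103),"stand",ang(b(149,358),b(57,379),.045))
s=lambda x,y:((x+.5)/1.4-.5,(y+.5)/1.4-.5)
for nm,ps,pt,z in(("styTop",(282.3,154),(205.4,239),.125),("ring",(249.1,253.8),(325.5,203.9),.0645),("puck",(126.3,326),(405.9,244.4),.015),("hole",(265.8,264.3),(350.1,171.9),.14)):
    print(nm,"tri",tri(ps,pt).round(4),"sc",atz("scene",ps,z)[:2].round(4),"top",atz("top",pt,z)[:2].round(4))
print("deb top",atz("top",b(124,381),.101).round(3))
# unit corners in the top image
for n in("top","scene"):
    r=imaging.camera(n) and imaging.outline_of("unit",n)[0]["region"].astype(np.uint8)
    if n=="top": print(cv2.minAreaRect(cv2.findNonZero(r)))
# hypothesised silhouette fit of puck
for n in("top","scene"):
  for r in imaging.outline_of("mount_center",n):
    m=r["region"];yx=np.argwhere(m).mean(0)[::-1]; g=imaging.camera  
    print(n,round(r["p"],2),yx.round(1),m.sum())
def cyl(n,c,rad,h):
    a=np.linspace(0,6.28,60);pts=np.array([proj(n,[c[0]+rad*np.cos(t),c[1]+rad*np.sin(t),z]) for t in a for z in(0,h)])
    hl=cv2.convexHull(pts.astype(np.float32));M=cv2.moments(hl);return np.array([M["m10"],M["m01"]])/M["m00"]
for n in("scene","top"): print(n,cyl(n,(.4315,-.3462),.02,.03),[ (cyl(n,(.4315+dx,-.3462+dy),.02,.03)-cyl(n,(.4315,-.3462),.02,.03)).round(2) for dx,dy in((.004,0),(0,.004))])
```

```text
left edge (np.float64(9.730394244885632), np.float64(0.24406396580060974)) front (np.float64(99.819608658557), np.float64(0.25425841981347835))
panel (np.float64(99.53804540052491), np.float64(0.24125779317531143)) stand (np.float64(103.39631144638027), np.float64(0.1189840607670133))
styTop tri [0.4371 0.3531 0.1282] sc [0.4359 0.3602] top [0.4354 0.3523]
ring tri [ 0.5683 -0.0552  0.0637] sc [ 0.5705 -0.0543] top [ 0.5663 -0.0566]
puck tri [ 0.4305 -0.3459  0.0128] sc [ 0.4333 -0.3458] top [ 0.4294 -0.3466]
hole tri [ 0.6665 -0.1334  0.1419] sc [ 0.6665 -0.1309] top [ 0.6658 -0.1344]
deb top [0.449 0.293 0.101]
((321.18865966796875, 169.83963012695312), (115.24175262451172, 77.46260833740234), 79.3803482055664)
top 0.57 [426.3 239.6] 68
top 0.52 [406.4 243.6] 93
top 0.44 [407.1 269.2] 98
top 0.41 [384. 238.] 115
top 0.17 [218.4 239. ] 597
scene 0.93 [ 98.2 309.4] 357
scene 0.77 [105.5 353.8] 253
scene 0.58 [126.  325.3] 349
scene 0.57 [158.1 305.1] 298
scene 0.49 [234.1 250.2] 2768
scene [125.49657999 325.84930921] [array([1.28, 0.76]), array([ 1.39, -1.3 ])]
top [405.84454323 243.81418603] [array([-0.02, -1.12]), array([-1.12, -0.01])]
```

```bash
cat >> h.py <<'E'
from scipy.spatial.transform import Rotation as R
def go(p,yaw):
    "deltas from present pose to TCP p, tool down at yaw"
    o=status.get_obs();A=R.from_euler("xyz",o["ee_rot"],degrees=True);B=R.from_euler("xyz",[180,0,yaw],degrees=True)
    print("d",(A.inv().apply(np.array(p)-o["tcp_pos"])*1000).round(1),"w",(A.inv()*B).as_rotvec(degrees=True).round(2))
E
python3 -c "
from h import *
go([.4315,-.346,.20],9.7)"
```

```text
d [-536.3 -735.3  102.6] w [  0.     0.   145.73]
```

drive_tool(
  deltas="-536 -735 0 0 0 145.7 62;-536 -735 0 0 0 145.7 62;-536 -735 0 0 0 145.7 62;-536 -735 0 0 0 145.7 62;-536 -735 0 0 0 145.7 62;-536 -735 0 0 0 145.7 62;-536 -735 0 0 0 145.7 62;-536 -735 0 0 0 145.7 62;-536 -735 0 0 0 145.7 62;-536 -735 0 0 0 145.7 62;-536 -735 0 0 0 145.7 62;-536 -735 0 0 0 145.7 62;-536 -735 0 0 0 145.7 62;-536 -735 0 0 0 145.7 62;-536 -735 0 0 0 145.7 62;-536 -735 0 0 0 145.7 62;-536 -735 0 0 0 145.7 62;-536 -735 0 0 0 145.7 62;-536 -735 0 0 0 145.7 62;-536 -735 0 0 0 145.7 62",
  squeeze=20,
)

```text
time: 3.2
tcp_pos: [0.4312, -0.3468, 0.3015]
ee_rot: [-179.9, 0.1, 9.6]
wrist_force: [-0.7, 0.3, -0.5]
opening: 0.0622
grasp_force: 0.0
```

```bash
python3 -c "
from h import *
o=status.get_obs();print(o['time'],o['tcp_pos'],o['ee_rot'],o['opening'])
go([.4315,-.346,.14],9.7)"
```

```text
3.2 [ 0.43115592 -0.34682931  0.30147891] [-1.79889956e+02  7.73398890e-02  9.61582754e+00] 0.06222334107373473
d [  0.7  -0.5 161.5] w [-0.11  0.08 -0.08]
```

drive_tool(
  deltas="0.5 -0.5 50 0 0 0 62;0.5 -0.5 100 0 0 0 62;0.5 -0.5 150 0 0 0 62;0.5 -0.5 180 0 0 0 62;0.5 -0.5 205 0 0 0 62;0.5 -0.5 214 0 0 0 62;0.5 -0.5 214 0 0 0 62;0.5 -0.5 214 0 0 0 62",
)

```text
time: 4.0
tcp_pos: [0.4325, -0.3449, 0.0907]
ee_rot: [179.9, -0.1, 9.8]
wrist_force: [0.4, 0.3, -0.1]
opening: 0.0623
grasp_force: 0.0
```

Run:
```python
from h import *
go([.4315,-.346,.087],9.7)
t=[]
for n,r in(("scene",35),("top",25)):
    p,_=imaging.camera(n);x,y=proj(n,[.4315,-.346,.03]).astype(int);t.append(cv2.resize(p[y-r:y+r,x-r:x+r,::-1],(400,400),interpolation=cv2.INTER_CUBIC))
cv2.imwrite("pics/d.png",np.hstack(t))
```

```text
d [-1.2  0.9  3.7] w [ 0.12 -0.11  0.08]
```

View pics/d.png

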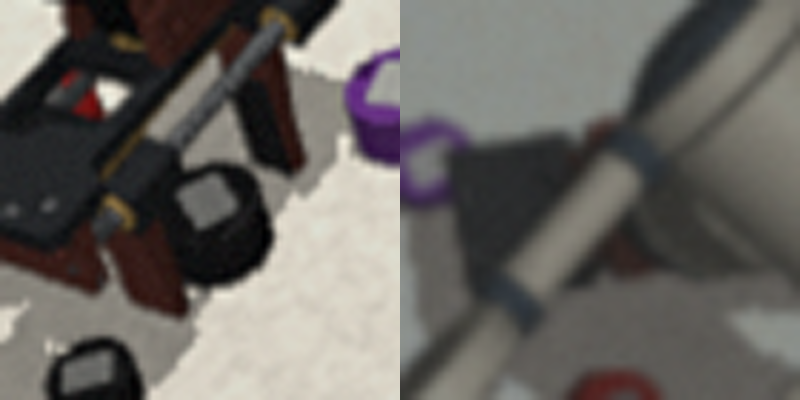

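Both fingers straddle the larger black puck (scene crop, fingertips ≈(165,310) and (285,170), puck ≈(222,225)), and the neighbours are clear. Closing now.

drive_tool(
  deltas="0 0 3 0 0 0 62;0 0 3 0 0 0 50;0 0 3 0 0 0 44;0 0 3 0 0 0 36;0 0 3 0 0 0 36;0 0 3 0 0 0 36;0 0 3 0 0 0 36",
  squeeze=20,
)

```text
time: 4.8
tcp_pos: [0.4318, -0.3451, 0.0857]
ee_rot: [180.0, -0.0, 9.7]
wrist_force: [-0.8, 0.2, 0.9]
opening: 0.0399
grasp_force: 20.0
```

drive_tool(
  deltas="0 0 -30 0 0 0 36;0 0 -80 0 0 0 36;0 0 -130 0 0 0 36;0 0 -130 0 0 0 36",
)

```text
time: 5.2
tcp_pos: [0.4336, -0.3466, 0.2247]
ee_rot: [179.4, -0.5, 9.7]
wrist_force: [0.9, -0.3, -0.1]
opening: 0.0396
grasp_force: 20.0
```

Run:
```python
from h import *
o=status.get_obs();print(o['tcp_pos'],o['ee_rot'],o['opening'],o['grasp_force'])
go([.568,-.0555,.22],9.7)
p,_=imaging.camera("scene");x,y=proj("scene",o['tcp_pos']-[0,0,.07]).astype(int);r=35
cv2.imwrite("pics/e.png",cv2.resize(p[y-r:y+r,x-r:x+r,::-1],(420,420),interpolation=cv2.INTER_CUBIC));print(x,y)
```

```text
[ 0.43355452 -0.34659412  0.22468173] [179.37900321  -0.49265711   9.7384183 ] 0.03956203656621968 19.999911189079285
d [ 181.7 -264.2    3.4] w [ 0.62 -0.49  0.04]
111 282
```

View pics/e.png

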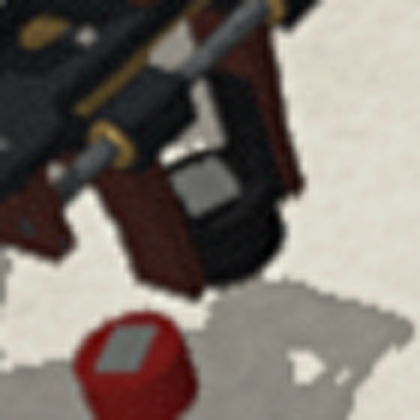

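Gripped at 40 mm, held level. Moving over the ring.

drive_tool(
  deltas="183 -262.5 0 0 0 0 36;183 -262.5 0 0 0 0 36;183 -262.5 0 0 0 0 36;183 -262.5 0 0 0 0 36;183 -262.5 0 0 0 0 36;183 -262.5 0 0 0 0 36;183 -262.5 0 0 0 0 36;183 -262.5 0 0 0 0 36;183 -262.5 0 0 0 0 36;183 -262.5 0 0 0 0 36;183 -262.5 30 0 0 0 36;183 -262.5 50 0 0 0 36;183 -262.5 50 0 0 0 36;183 -262.5 50 0 0 0 36",
)

```text
time: 6.65
tcp_pos: [0.5674, -0.0565, 0.1658]
ee_rot: [-180.0, 0.0, 9.6]
wrist_force: [-0.5, 0.1, -0.1]
opening: 0.0399
grasp_force: 20.0
```

Run:
```python
from h import *
o=status.get_obs();print(o['tcp_pos'],o['ee_rot'],o['opening'],o['grasp_force'])
go([.568,-.0555,.1495],9.7)
p,_=imaging.camera("scene");x,y=proj("scene",[.568,-.0555,.08]).astype(int);r=35
cv2.imwrite("pics/f.png",cv2.resize(p[y-r:y+r,x-r:x+r,::-1],(490,490),interpolation=cv2.INTER_CUBIC));print(x,y)
```

```text
[ 0.56736091 -0.05647908  0.16577997] [-1.79994490e+02  3.51041573e-02  9.63262802e+00] 0.03991858310978301 19.9999737739563
d [ 0.8 -0.9 16.3] w [-0.01  0.04 -0.07]
247 249
```

View pics/f.png

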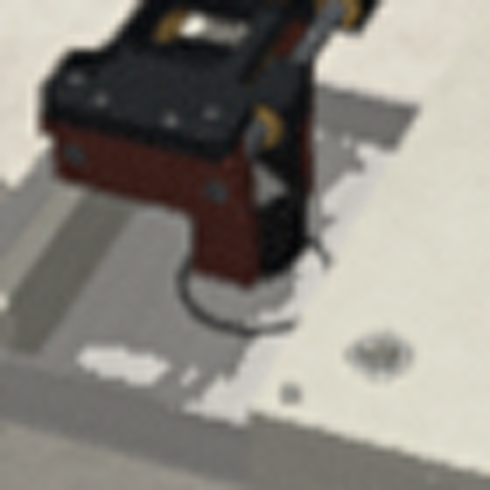

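The puck hovers centred over the ring (ring visible around crop (240,290)). Lowering.

drive_tool(
  deltas="0.5 -0.5 8 0 0 0 36;0.5 -0.5 13 0 0 0 36;0.5 -0.5 15 0 0 0 36;0.5 -0.5 16.5 0 0 0 36;0.5 -0.5 17.5 0 0 0 36;0.5 -0.5 17.5 0 0 0 36;0.5 -0.5 17.5 0 0 0 36",
)

```text
time: 7.4
tcp_pos: [0.5682, -0.0548, 0.1483]
ee_rot: [180.0, -0.0, 9.7]
wrist_force: [0.3, 0.5, -1.1]
opening: 0.0394
grasp_force: 20.0
```

drive_tool(
  deltas="0 0 0.5 0 0 0 36;0 0 1 0 0 0 36;0 0 1 0 0 0 36;0 0 1 0 0 0 36",
)

```text
time: 7.8
tcp_pos: [0.5683, -0.0548, 0.1477]
ee_rot: [180.0, -0.0, 9.7]
wrist_force: [-2.7, 0.2, 3.0]
opening: 0.0397
grasp_force: 20.0
```

drive_tool(
  deltas="0 0 0 0 0 0 46;0 0 0 0 0 0 54;0 0 0 0 0 0 58;0 0 0 0 0 0 58;0 0 -10 0 0 0 58;0 0 -30 0 0 0 58;0 0 -70 0 0 0 58;0 0 -110 0 0 0 58;-90 0 -110 0 0 0 40;-140 0 -110 0 0 0 10;-170 0 -110 0 0 0 0;-170 0 -110 0 0 0 0;-170 0 -110 0 0 0 0;-170 0 -110 0 0 0 0",
)

```text
time: 9.2
tcp_pos: [0.401, -0.0836, 0.2581]
ee_rot: [180.0, -0.1, 9.7]
wrist_force: [0.6, -0.1, 0.2]
opening: 0.0136
grasp_force: 0.0
```

Run:
```python
from h import *
o=status.get_obs();print(o['time'],o['tcp_pos'],o['opening'])
t=[]
for n,r in(("scene",30),("top",22)):
    p,_=imaging.camera(n);x,y=proj(n,[.568,-.0555,.08]).astype(int);t.append(cv2.resize(p[y-r:y+r,x-r:x+r,::-1],(400,400),interpolation=cv2.INTER_CUBIC))
cv2.imwrite("pics/g.png",np.hstack(t))
u=np.array([.9857,.1685]);s=np.array([.568,-.0555])
print("pull",s-u*.0835); q=s-u*(.0835+.04); go([q[0],q[1],.167],9.7)
```

```text
9.2 [ 0.40099809 -0.08360188  0.25808654] 0.013558695614543112
pull [ 0.48569405 -0.06956975]
d [45.3  0.6 90.4] w [-0.   -0.02  0.05]
```

View pics/g.png

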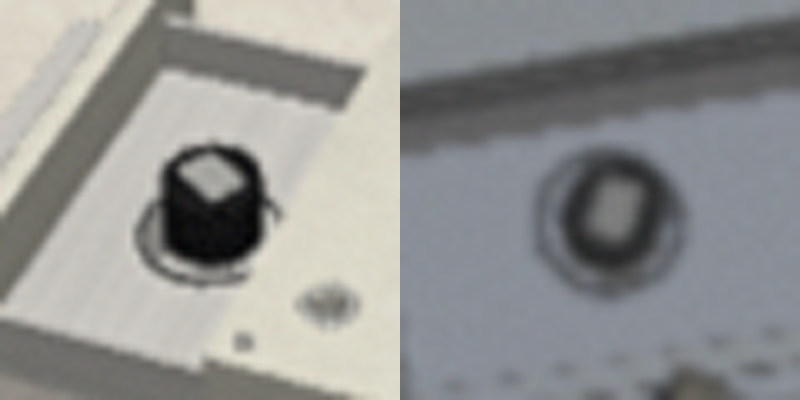

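The puck stands flat inside the ring: scene crop shows it at (212,205) with the ring visible around its base, and in the top view the ring encircles it. Next I'll lower the closed fingers in front of the pull.

drive_tool(
  deltas="0 0 45 0 0 0 0;20 0 80 0 0 0 0;40 0 93 0 0 0 0;55 0 93 0 0 0 0;60 0 93 0 0 0 0;65 0 93 0 0 0 0;70 0 93 0 0 0 0;75 0 93 0 0 0 0;80 0 93 0 0 0 0;85 0 93 0 0 0 0",
)

```text
time: 10.3
tcp_pos: [0.4846, -0.0692, 0.1645]
ee_rot: [180.0, -0.0, 9.7]
wrist_force: [-1.6, 0.8, 1.6]
opening: 0.0004
grasp_force: 0.9
```

drive_tool(
  deltas="5 0 0 0 0 0 0;10 0 0 0 0 0 0;15 0 0 0 0 0 0;20 0 0 0 0 0 0;25 0 0 0 0 0 0;30 0 0 0 0 0 0;35 0 0 0 0 0 0;40 0 0 0 0 0 0;45 0 0 0 0 0 0;50 0 0 0 0 0 0",
)

```text
time: 11.3
tcp_pos: [0.534, -0.0606, 0.164]
ee_rot: [-180.0, 0.0, 9.7]
wrist_force: [-1.3, 0.6, 0.6]
opening: 0.0003
grasp_force: 0.9
```

Run:
```python
from h import *
o=status.get_obs();print(o['time'],o['tcp_pos'],o['opening'],o['wrist_force'])
u=np.array([.9857,.1685]);h=np.array([.6665,-.1334]);c=h-np.array([[.9857,-.1685],[.1685,.9857]])@[-.095,-.095]
print("tcp in unit x:",(o['tcp_pos'][:2]-c)@u)
```

```text
11.3 [ 0.53403602 -0.06055245  0.164029  ] 0.000279080099770613 [-1.25852009  0.56054215  0.62547901]
tcp in unit x: -0.213294626662441
```

drive_tool(
  deltas="5 0 0 0 0 0 0;10 0 0 0 0 0 0;15 0 0 0 0 0 0;20 0 0 0 0 0 0;25 0 0 0 0 0 0;30 0 0 0 0 0 0;34 0 0 0 0 0 0;37 0 0 0 0 0 0;39 0 0 0 0 0 0;40 0 0 0 0 0 0",
)

```text
time: 12.3
tcp_pos: [0.5732, -0.054, 0.164]
ee_rot: [180.0, 0.0, 9.7]
wrist_force: [-2.1, 0.2, -0.8]
opening: 0.0002
grasp_force: 0.8
```

drive_tool(
  deltas="1.5 0 0 0 0 0 0;3 0 0 0 0 0 0;4.5 0 0 0 0 0 0;6 0 0 0 0 0 0;7 0 0 0 0 0 0;8 0 0 0 0 0 0",
)

```text
time: 12.9
tcp_pos: [0.581, -0.0526, 0.1641]
ee_rot: [180.0, 0.0, 9.7]
wrist_force: [-0.8, 0.4, -1.4]
opening: 0.0003
grasp_force: 0.8
```

drive_tool(
  deltas="1 0 0 0 0 0 0;2 0 0 0 0 0 0;3 0 0 0 0 0 0;4 0 0 0 0 0 0",
)

```text
time: 13.3
tcp_pos: [0.5837, -0.0522, 0.1641]
ee_rot: [-180.0, 0.2, 9.7]
wrist_force: [-11.2, -0.6, 4.3]
opening: 0.0
grasp_force: 5.8
```

drive_tool(
  deltas="0.7 0 0 0 0 0 0;1.4 0 0 0 0 0 0;2 0 0 0 0 0 0",
)

```text
time: 13.6
tcp_pos: [0.5841, -0.0522, 0.1641]
ee_rot: [-180.0, 0.5, 9.7]
wrist_force: [-18.7, -1.0, 7.0]
opening: 0.0004
grasp_force: 9.5
```

drive_tool(
  deltas="0.7 0 0 0 0 0 0;1.4 0 0 0 0 0 0;2 0 0 0 0 0 0",
)

```text
time: 13.9
tcp_pos: [0.5845, -0.0521, 0.1642]
ee_rot: [-179.9, 0.8, 9.7]
wrist_force: [-26.9, -2.7, 12.4]
opening: 0.0002
grasp_force: 13.8
```

drive_tool(
  deltas="-20 0 0 0 0 0 0;-50 0 0 0 0 0 20;-50 0 -50 0 0 0 60;-50 0 -100 0 0 0 60;-50 0 -120 0 0 0 60;-50 0 -120 0 0 0 60",
)

```text
time: 14.5
tcp_pos: [0.5408, -0.06, 0.2899]
ee_rot: [179.8, -0.6, 9.7]
wrist_force: [-0.9, -0.5, -0.1]
opening: 0.0369
grasp_force: 0.0
```

Run:
```python
from h import *
print(status.get_obs()["wrist_force"]);go([.4365,.3545,.285],103.4)
```

```text
[-0.92328944 -0.49373507 -0.06940914]
d [ -32.9 -426.2    3. ] w [  0.62  -0.26 -93.68]
```

drive_tool(
  deltas="-33 -426 0 0 0 -93.7 60;-33 -426 0 0 0 -93.7 60;-33 -426 0 0 0 -93.7 60;-33 -426 0 0 0 -93.7 60;-33 -426 0 0 0 -93.7 60;-33 -426 0 0 0 -93.7 60;-33 -426 0 0 0 -93.7 60;-33 -426 0 0 0 -93.7 60;-33 -426 0 0 0 -93.7 60;-33 -426 0 0 0 -93.7 60;-33 -426 0 0 0 -93.7 60;-33 -426 0 0 0 -93.7 60;-33 -426 0 0 0 -93.7 60;-33 -426 0 0 0 -93.7 60;-33 -426 0 0 0 -93.7 60",
)

```text
time: 16.0
tcp_pos: [0.4352, 0.3543, 0.284]
ee_rot: [180.0, -0.0, 103.3]
wrist_force: [-0.1, 0.2, 0.1]
opening: 0.0603
grasp_force: 0.0
```

Run:
```python
from h import *
print(status.get_obs()["tcp_pos"]);go([.4365,.3545,.20],103.4)
t=[]
p,_=imaging.camera("scene")
for c,r in(([.44,.35,.12],28),([.6,-.06,.1],45)):
    x,y=proj("scene",c).astype(int);print(x,y);t.append(cv2.resize(p[y-r:y+r,x-r:x+r,::-1],(400,400),interpolation=cv2.INTER_CUBIC))
cv2.imwrite("pics/i.png",np.hstack(t))
```

```text
[0.43522829 0.35433342 0.28401915]
d [-0.1  1.3 84. ] w [ 0.   -0.   -0.09]
281 156
257 248
```

View pics/i.png

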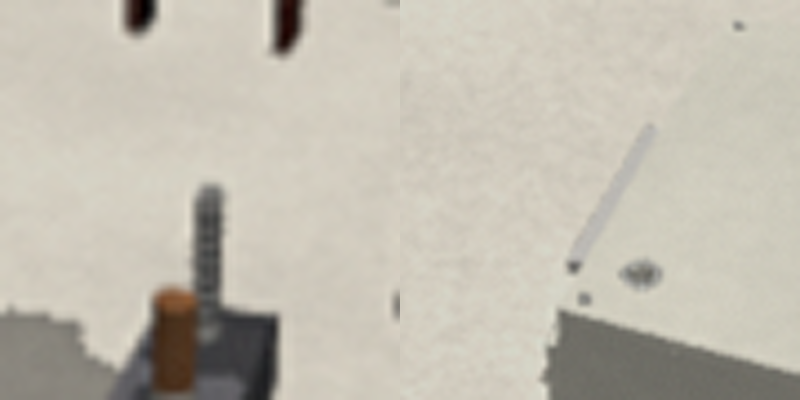

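Run:
```python
from h import *
print(proj("scene",[.4352,.3543,.204]),[proj("scene",[.4352+s*.0367*.973,.3543+s*.0367*.2317,.204]).round(1) for s in(-1,1)])
for p in([.4365,.353,.125],[.4365,.3545,.125],[.4365,.356,.125],[.4335,.3545,.125]): print(proj("scene",p).round(1),proj("top",p).round(1))
```

```text
[281.80569941 132.96258503] [array([271. , 131.4]), array([292.8, 134.5])]
[281.4 154.9] [205.2 238.7]
[281.6 154.7] [204.8 238.7]
[281.8 154.6] [204.3 238.7]
[280.9 154.5] [204.7 239.6]
```

The drawer shows shut, and the stylus stands centred below the open fingers (crop (209,190), fingertips at x 138 and 287). Descending.

drive_tool(
  deltas="0 1 45 0 0 0 50;0 1 80 0 0 0 40;0 1 105 0 0 0 36;0 1 118 0 0 0 36;0 1 123 0 0 0 36;0 1 123 0 0 0 36;0 1 123 0 0 0 24;0 1 123 0 0 0 18;0 1 123 0 0 0 10;0 1 123 0 0 0 10;0 1 123 0 0 0 10;0 1 123 0 0 0 10",
  squeeze=5,
)

```text
time: 17.25
tcp_pos: [0.4364, 0.3551, 0.1623]
ee_rot: [179.9, -0.0, 103.4]
wrist_force: [-0.3, -0.3, 5.8]
opening: 0.0138
grasp_force: 5.0
```

Run:
```python
from h import *
for i in range(3):
    p,_=imaging.camera("scene");o=status.get_obs();print(o["tcp_pos"],o["wrist_force"],o["ft_torque"],o["opening"])
r=30;x,y=proj("scene",[.4365,.3545,.10]).astype(int);print(x,y)
cv2.imwrite("pics/j.png",cv2.resize(p[y-r:y+r,x-r:x+r,::-1],(480,480),interpolation=cv2.INTER_CUBIC))
```

```text
[0.43635295 0.35505885 0.16224403] [-0.42491138  0.33851233  5.46312887] [-0.05414633  0.03339697  0.00231492] 0.013528392870425262
[0.43638807 0.35505983 0.16226018] [-0.41335388  0.40171524  5.73900366] [-0.09687776  0.03271271  0.03098377] 0.013671064337109637
[0.43636296 0.35506281 0.162252  ] [0.27776167 0.59962404 4.93688302] [-0.05838578  0.08898832  0.01253279] 0.0138166729202292
281 161
```

View pics/j.png

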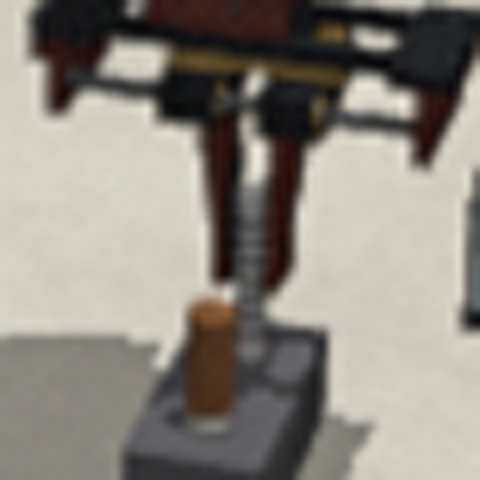

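drive_tool(
  deltas="0 0 0 0 0 0 10;0 0 0 0 0 0 10;0 0 -15 0 0 0 10;0 0 -45 0 0 0 10;0 0 -90 0 0 0 10;0 0 -135 0 0 0 10;0 0 -170 0 0 0 10;0 0 -170 0 0 0 10;0 0 -170 0 0 0 10",
  squeeze=35,
)

```text
time: 18.3
tcp_pos: [0.4361, 0.3549, 0.3321]
ee_rot: [179.9, -0.0, 103.4]
wrist_force: [-0.5, 0.7, -1.2]
opening: 0.0136
grasp_force: 35.0
```

Run:
```python
from h import *
o=status.get_obs();print(o["tcp_pos"],o["opening"],o["wrist_force"]);go([.6665,-.1334,.332],103.4)
```

```text
[0.43607776 0.35486872 0.33209816] 0.013573185106402671 [-0.48191215  0.71574401 -1.18952386]
d [-528.4  110.7   -0. ] w [ 0.08 -0.03  0.03]
```

drive_tool(
  deltas="-30 6 0 0 0 0 10;-70 15 0 0 0 0 10;-115 24 0 0 0 0 10;-160 33.5 0 0 0 0 10;-205 43 0 0 0 0 10;-250 52 0 0 0 0 10;-295 62 0 0 0 0 10;-340 71 0 0 0 0 10;-385 81 0 0 0 0 10;-425 89 0 0 0 0 10;-460 96 0 0 0 0 10;-490 103 0 0 0 0 10;-510 107 0 0 0 0 10;-528 110.5 0 0 0 0 10;-528 110.5 0 0 0 0 10;-528 110.5 0 0 0 0 10;-528 110.5 0 0 0 0 10",
)

```text
time: 20.0
tcp_pos: [0.6658, -0.132, 0.3304]
ee_rot: [-179.9, -0.1, 103.5]
wrist_force: [0.4, 0.9, -0.2]
opening: 0.0132
grasp_force: 35.0
```

Run:
```python
from h import *
o=status.get_obs();print(o["time"],o["tcp_pos"],o["ee_rot"],o["opening"])
p,_=imaging.camera("scene");P,_=imaging.camera("top")
print("pred tip",proj("scene",o["tcp_pos"]-[0,0,.157]),"pred handle end",proj("scene",o["tcp_pos"]-[0,0,.117]))
x,y=266,258
cv2.imwrite("pics/k.png",cv2.resize(p[y-25:y+15,x-20:x+20,::-1],(560,560),interpolation=cv2.INTER_CUBIC))
```

```text
20.0 [ 0.66583095 -0.13201199  0.33037346] [-1.79929712e+02 -5.83893447e-02  1.03486617e+02] 0.013202561329260773
pred tip [265.24700075 253.2788776 ] pred handle end [265.20210061 239.08316804]
```

View pics/k.png

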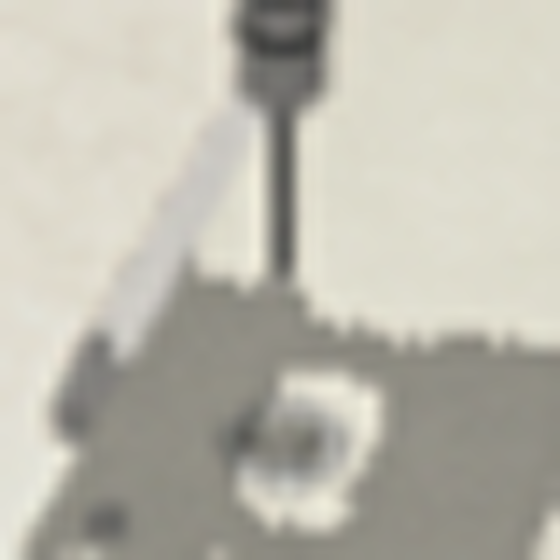

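The pin tip is at scene ≈(265.6,252) and the hole at ≈(265.7,264.3). Both fit a vertical drop into the hole, so I'll lower to just above it and check.

drive_tool(
  deltas="-1 0 10 0 0 0 10;-1 0 20 0 0 0 10;-1 0 26 0 0 0 10;-1 0 28 0 0 0 10;-1 0 28 0 0 0 10",
)

```text
time: 20.6
tcp_pos: [0.6662, -0.134, 0.3023]
ee_rot: [-179.9, -0.0, 103.4]
wrist_force: [-0.1, -0.7, -0.7]
opening: 0.013
grasp_force: 35.0
```

Run:
```python
from h import *
o=status.get_obs();print(o["time"],o["tcp_pos"],o["opening"])
p,_=imaging.camera("scene")
print("pred tip",proj("scene",o["tcp_pos"]-[0,0,.157]))
x,y=266,258
cv2.imwrite("pics/l.png",cv2.resize(p[y-25:y+15,x-20:x+20,::-1],(560,560),interpolation=cv2.INTER_CUBIC))
```

```text
20.6 [ 0.66620772 -0.13400978  0.30228963] 0.013019599608779386
pred tip [264.95180148 263.38678066]
```

View pics/l.png

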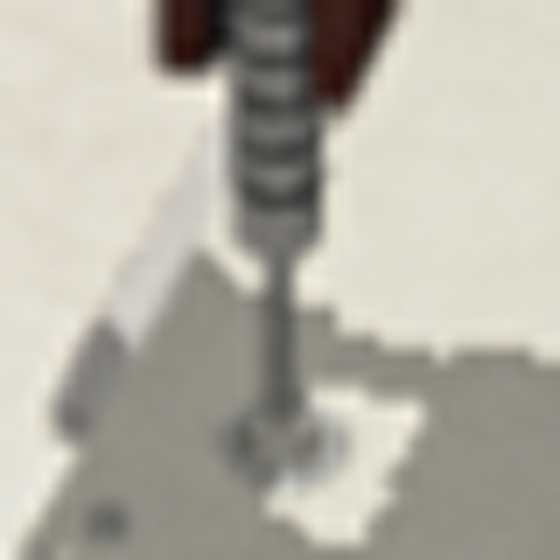

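Tip at crop (281,427) with the hole at (283,440). That puts it about 1 to 2 mm too far towards the camera, so I'll nudge it back and enter the hole slowly.

drive_tool(
  deltas="1.3 0 0 0 0 0 10;1.3 0 3 0 0 0 10;1.3 0 6 0 0 0 10;1.3 0 9 0 0 0 10;1.3 0 12 0 0 0 10;1.3 0 15 0 0 0 10;1.3 0 18 0 0 0 10;1.3 0 18 0 0 0 10",
)

```text
time: 21.45
tcp_pos: [0.666, -0.1328, 0.2844]
ee_rot: [-180.0, -0.0, 103.4]
wrist_force: [-0.3, 0.0, -0.6]
opening: 0.0132
grasp_force: 35.0
```

drive_tool(
  deltas="0 0 2 0 0 0 10;0 0 4 0 0 0 10;0 0 6 0 0 0 10;0 0 7 0 0 0 10;0 0 7 0 0 0 10",
)

```text
time: 21.95
tcp_pos: [0.6661, -0.1328, 0.2784]
ee_rot: [180.0, 0.0, 103.4]
wrist_force: [-0.7, 0.9, 1.6]
opening: 0.0137
grasp_force: 35.0
```

drive_tool(
  deltas="0 0 1 0 0 0 10;0 0 2 0 0 0 10;0 0 3 0 0 0 10;0 0 3 0 0 0 10",
)

```text
time: 22.35
tcp_pos: [0.6661, -0.1328, 0.2754]
ee_rot: [180.0, 0.0, 103.4]
wrist_force: [0.2, 0.6, 3.0]
opening: 0.0137
grasp_force: 35.0
```

drive_tool(
  deltas="0 0 1 0 0 0 10;0 0 2 0 0 0 10;0 0 3 0 0 0 10;0 0 3 0 0 0 10",
)

```text
time: 22.75
tcp_pos: [0.6661, -0.1328, 0.2734]
ee_rot: [179.9, 0.0, 103.4]
wrist_force: [-0.2, 0.2, 7.2]
opening: 0.0135
grasp_force: 35.0
```

drive_tool(
  deltas="0 0 0.5 0 0 0 10;0 0 1 0 0 0 10;0 0 1 0 0 0 10;0 0 1 0 0 0 10",
)

```text
time: 23.15
tcp_pos: [0.6661, -0.1328, 0.2732]
ee_rot: [179.9, 0.1, 103.4]
wrist_force: [-1.6, 0.3, 8.1]
opening: 0.0133
grasp_force: 35.0
```

drive_tool(
  deltas="0 0 1 0 0 0 10;0 0 1.5 0 0 0 10;0 0 1.5 0 0 0 10;0 0 1.5 0 0 0 10;0 0 1.5 0 0 0 10",
)

```text
time: 23.65
tcp_pos: [0.6661, -0.1328, 0.273]
ee_rot: [179.8, 0.1, 103.4]
wrist_force: [-2.1, -0.1, 12.6]
opening: 0.0135
grasp_force: 35.0
```

Run:
```python
from h import *
p,_=imaging.camera("scene")
o=status.get_obs();print(o["time"],o["tcp_pos"],o["opening"],o["wrist_force"])
cv2.imwrite("pics/m.png",cv2.resize(p[200:300,200:320,::-1],(720,600),interpolation=cv2.INTER_CUBIC))
```

```text
23.7 [ 0.66604825 -0.13283564  0.27303482] 0.013794399585525634 [-2.84975563e+00 -5.76781644e-03  1.23006834e+01]
```

View pics/m.png

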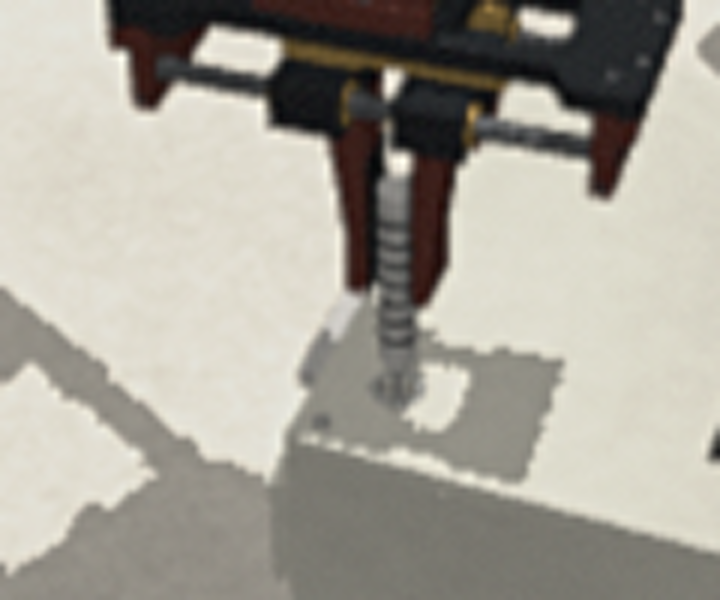

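The pin is down through the hole (crop (395,385)) and the tool is upright and gripped. The button is at its stop with 12 N on it, and the drawer is still shut.

```bash
python3 -c "
from station import finish_job
print(finish_job())"
```

```text
the job is handed in; nothing more can be done
None
```

The job is handed in at about 23.7 s of the 72 s limit: the mount stands flat inside the ring, the drawer is shut, and the gripped pin tool is holding the reset button at its stop with about 12 N.

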